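Seat the measuring trough on its locating pins

ROBOT

A 6-joint arm with a two-finger parallel gripper is mounted at the origin on the work surface. World frame = base frame: x ahead of the robot, y to its left, z up, the work surface at z = 0. Lengths are in mm, angles in rad, forces in N, time in s.
With the tool pointing down it reaches from about 400 to 925 mm from the base axis. Payload 12.5 kg.
Tool frame: the origin (TCP) lies on the front face of the gripper's body, between the roots of the fingers; the fingertips stand 78 mm ahead of it and the grasp point (between the pads) lies 59 mm ahead of it (env.nose_length is the distance from the TCP to the fingertips, in mm); z points along the fingers, y is the line along which they close (so a half turn about z gives the same grasp; the last joint's range is limited). The gripper opens to 95 mm and grips with 3 to 60 N. Pads are 20 mm wide; open, the fingers measure 119 mm over their backs; the gripper's body (75 mm by 180 mm) begins 59 mm behind the grasp point.
Start: joints at [-1.327, 0.491, 1.559, -0, 1.092, -0.106], TCP at [214.215, -587.154, 292.261] pointing down, gripper open.
Joint ranges: [-3.1, 3.1], [-0.84, 2.19], [0.05, 2.79], [-1.13, 4.28], [0.06, 2.93], [-2.69, 2.69]. Speed limits (rad/s): [2.22, 2.22, 2.79, 3.14, 3.14, 3.14].

INTERFACE

Orientations are given as [roll, pitch, yaw] about the fixed x, y, z axes, in that order (R = Rz(yaw) Ry(pitch) Rx(roll)).
In Python, from cell import env gives the robot as it stands.
- The arm moves only by the tool jog_arm, never from a script. Its argument "motion" is a list of rows, each a list of 7 numbers: the turn, a rotation vector about the tool's x, y, z in degrees, then the shift along the tool's x, y, z in mm, then the finger opening in mm, from 0 to 95.1. In form: [[wx, wy, wz, x, y, z, hand], ...]. A call has 1 to 10 rows; each row shifts and turns the commanded pose from where the row before left it, along the tool's axes as they then stand; what a row does not reach is not made up. A row lasts 1/8 s, in which the tool goes at most 62.5 mm and 10.7 degrees, less where a joint would pass 70% of its speed; a pose out of reach is approached as far as the arm can. A call is refused whole if a number of a shift passes 62.5 or a number of a turn 10.7, either way. A call with a gripper value outside its range is refused whole. The fingers move at their own pace and stop on an object; the grip force is fixed at half the most. Time passes only in rows, so rows that do not move let the fingers close. It gives the time, the measured TCP pose, the force, the opening and the grip force at its end, in the units of the state.
- env.state(): the state, without advancing time (a new reading comes with each control period).
- env.read_camera(name): name is "side" or "top" or "wrist"; returns a dict with "color" (384x512x3 uint8, red, green, blue), "z_map" (384x512 float32, mm along the optical axis (not along the pixel's ray), 0 where there is no reading), "camera_matrix" (3x3 intrinsics, pixels), "world_to_cam" (4x4, takes a point from world to camera coordinates). Camera axes: x right, y up, looking along -z (the intrinsics and any distortion apply to the point x, -y, -z); pixel columns grow to the right and rows downward; lengths in mm; the calibration is good to about 2 mm. A picture is of the moment at which its call begins.
- env.job_done(): hands the job in; it is judged then, once.
Trained networks look in the newest picture that a camera, given by its name, has taken for a name from the list of things; names that differ only in an ending like _2 or _b are one class to them, and where a whole thing is asked for, a point or a joint stands for the part that bears it (a point fixed in the world has none). Each returns a list of dicts, best first, with "score" (0 to 1); they miss things now and then, are a little off and sometimes report something else, mostly with a low value. They report only what shows in the picture. A call takes as long as a camera call. They do not tell look-alikes from the thing itself.
- env.recognise(camera, thing): "location" ([column, row] in pixels, amid what is visible of it).
The state is a dict: "t": time; "joints": joint angles; "qvel": joint speeds; "tau": joint torques, N m; "eef_pos": TCP position; "tcp_rot": TCP orientation; "ft_force": force on the tool from outside, world axes, zero at the start; "moment": the same for the moment, N m; "opening": opening from 0.0 (shut) to 1.0 (fully open); "grip_force": force on a finger pad.
Only numpy, scipy, OpenCV 4.12 (cv2) and the standard library are available. Lean on these libraries where they do the work, as an engineer would, in place of code of your own. Each camera call takes 0.05 s, during which the arm holds its last target. There are 200 camera calls.

TASK

Nudge the wooden measuring trough across its board with the fingers, back against the fence and sideways, until its two floor holes drop over the two locating pins and it lies flat on the board. Only push it: do not lift or carry it, and leave the other things on the table where they are.

Things in the scene. Friction and masses are not known exactly. Their poses are not given: they have to be found in the camera images.
- board: White plastic measuring board fixed to the table, 156 mm (its x) by 310 mm (its y), top 20 mm over the table. Origin: at table height midway between its two locating pins, which stand at the middle of its length; a thin dark line across board and fence marks y = 0 there. +x points away from the robot; the near edge is at x = -90 mm.
- fence (a point): Middle of the near face of the grey fence along the board's far edge, 50.5 mm (+x) from the board's origin, at the board's top; the fence stands 16 mm above the board's top. With the trough square against it, holes and pins are in line across the fence (0.5 mm off).
- trough: Loose wooden trough, about 0.35 kg, 100 mm (its x) by 180 mm (its y); origin: centre of its underside; axes roughly as the board's. Floor plate 8 mm thick; walls 7 mm thick all round, 34 mm high over the underside, but the end wall at +y is a black head plate 48 mm high. Thin dark marks on the long walls show y = 0. It slides with a few newtons.
- pin_near (a point): Foot of the steel pin nearer the robot (board x = -25 mm, y = 0), at the height of the board's top. Each pin is 10 mm in diameter, stands 7 mm above the board's top, has a bevelled top, and is hidden under the trough at the start.
- pin_far (a point): The same for the pin nearer the fence (board x = +25 mm, y = 0).
- hole_near (a point): Centre, at the underside, of the through hole nearer the robot (trough x = -25 mm, y = 0), 14 mm in diameter. At the start the trough rests on the pins, one end tilted down to the board by 3 to 4 degrees, its holes 20 to 48 mm to one side (+y or -y) of the pins and its far wall some 5 to 32 mm short of the fence.
- hole_far (a point): The same for the hole nearer the fence (trough x = +25 mm, y = 0). Slid along the fence, the trough falls 7 mm flat onto the board when the holes reach the pins.
- jar: Round jar with steel lid, 56 mm across, 70 mm tall, loose, a bystander; origin at the centre of its underside
- cup: White plastic cup, 70 mm across, 75 mm tall, loose, a bystander; origin at the centre of its underside
- brush: Small brush lying flat, 160 mm long, loose, a bystander; origin about the middle of its length
- dish: Steel bowl, 100 mm across, 30 mm tall, loose, a bystander; origin at the centre of its underside
- bottle: Clear bottle, 64 mm across, 160 mm tall, loose, a bystander; origin at the centre of its underside
- counter: Round steel tally counter, 48 mm across, 28 mm tall, loose, a bystander; origin at the centre of its underside
- specimen_box: Closed grey box 70 x 50 x 30 mm, loose, a bystander; origin at the centre of its underside
Mind the look-alikes: they are no part of the job. Leave any purple look-alike of the trough alone.

How it is judged (in metres and radians):
At the end, for the whole second after the job is handed in: Each trough hole stands over its own pin (within 4 mm sideways), the trough lies on the board (underside at the holes within 2 mm of the board's top, tilted less than 0.02 rad) and is at rest (horizontal distance between hole_near and pin_near below 0.004 m and horizontal distance between hole_far and pin_far below 0.004 m and z of hole_near in the frame of pin_near below 0.002 m and z of hole_far in the frame of pin_far below 0.002 m and angle between trough's own z axis and vertical below 0.02 rad and linear speed of trough below 0.01 m/s); the robot touches nothing.
It fails at once if the trough is lifted (its underside centre more than 18 mm above the board) (z of trough in the frame of pin_near above 0.018 m).
It fails at once if a bystander is moved by more than 20 mm (distance of any of jar, cup, brush, dish, bottle, counter, specimen_box from where it was at the start of the episode above 0.02 m).
It also fails if it takes over 48 s, if anything falls off the work surface, if the arm or the gripper's body presses on something with over 40 N, if the wrist force passes 120 N, or if a joint passes its speed limit or range.

## Working session

There is one attempt and no reset: what is moved stays moved. The work goes in short steps, Python scripts to look and compute and a tool call to move; the robot and the scene stay as the last step left them, time stands still between calls to the robot, and variables do not carry over. Pictures are saved under pics/ and viewed, at most 10 in all, crops included, and the job is handed in when it is done.

Besides the shell and the picture viewer there is one more tool, called after "Emit:" as name(argument=value, ...), one argument or row to a line, values as JSON. jog_arm: Moves the arm, as the interface text tells. Its arguments: {"type":"object","properties":{"motion":{"type":"array"}},"required":["motion"]}

```bash
mkdir -p pics; cat > h.py <<'E'
import numpy as np, cv2
from cell import env
def px2w(c,u,v,z=None):
    """pixel -> world; from depth map, or by intersecting plane world z"""
    K=c["camera_matrix"];T=np.linalg.inv(c["world_to_cam"])
    r=np.array([(u-K[0,2])/K[0,0],-(v-K[1,2])/K[1,1],-1.0])
    if z is None:
        return T[:3,:3]@(r*c["z_map"][int(round(v)),int(round(u))])+T[:3,3]
    d=T[:3,:3]@r; return T[:3,3]+d*(z-T[2,3])/d[2]
def w2px(c,p):
    q=c["world_to_cam"]@np.append(p,1);K=c["camera_matrix"]
    return K[0,0]*q[0]/-q[2]+K[0,2],K[1,1]*-q[1]/-q[2]+K[1,2]
def save(c,name,box=None,s=1.5):
    im=c["color"][...,::-1]
    if box: im=im[box[1]:box[3],box[0]:box[2]]
    cv2.imwrite("pics/"+name,cv2.resize(np.ascontiguousarray(im),None,fx=s,fy=s,interpolation=cv2.INTER_CUBIC))
E
python3 - <<'E'
from h import *
s=env.state();print(s["t"],s["eef_pos"],s["tcp_rot"],s["ft_force"])
import pickle
c=env.read_camera("top");pickle.dump(c,open("top0.pkl","wb"));save(c,"top0.png")
for t in ["trough","board","jar","cup","brush","dish","bottle","counter","specimen_box","fence"]:
    for d in env.recognise("top",t)[:3]:
        u,v=d["location"];print(t,round(d["score"],2),round(u),round(v),px2w(c,u,v).round(0))
E
```

```text
0.0 [ 214.14563626 -586.98321727  291.66689192] [-3.14048483e+00 -9.38151344e-05  3.49827981e-01] [-0.41093004  0.65038075  0.70194973]
trough 0.9 252 201 [548.  32.  31.]
trough 0.88 377 170 [ 648. -327.    7.]
trough 0.16 218 201 [546. 126.  20.]
board 0.56 218 202 [545. 127.  18.]
board 0.31 156 149 [674. 283. 117.]
jar 0.73 276 151 [684. -34.  71.]
cup 0.76 204 153 [687. 175.   3.]
brush 0.93 153 259 [380. 307.  17.]
dish 0.67 254 200 [552.  25.  32.]
dish 0.66 331 243 [ 436. -197.    5.]
bottle 0.62 156 148 [675. 284. 120.]
counter 0.5 314 155 [ 683. -143.   26.]
specimen_box 0.63 246 153 [685.  51.  26.]
fence 0.75 219 204 [539. 125.  20.]
fence 0.58 253 200 [550.  27.  37.]
```

View pics/top0.png

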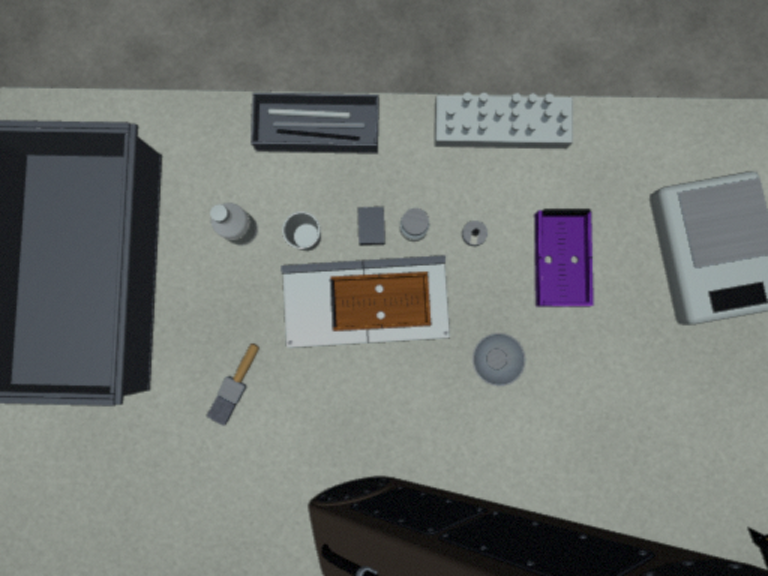

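```bash
python3 - <<'E'
from h import *
import pickle
c=pickle.load(open("top0.pkl","rb"))
save(c,"crop0.png",(180,160,310,240),6)
c=env.read_camera("side");pickle.dump(c,open("side0.pkl","wb"));save(c,"side0.png",None,1.5)
E
```

```text
(no output)
```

View pics/crop0.png

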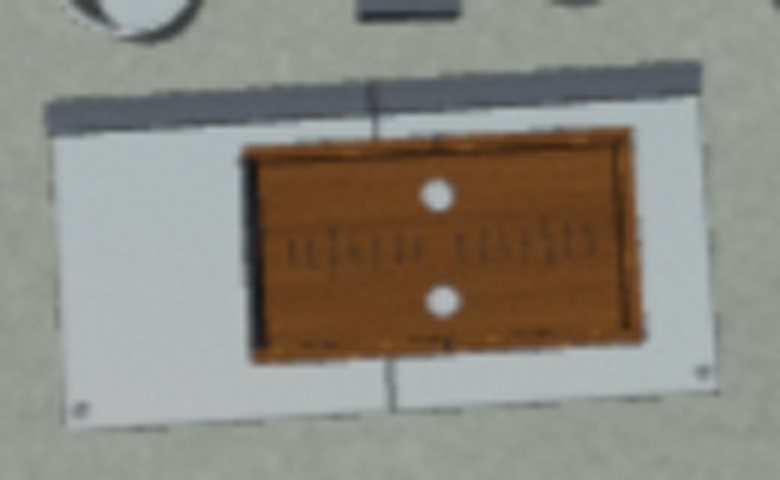

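View pics/side0.png

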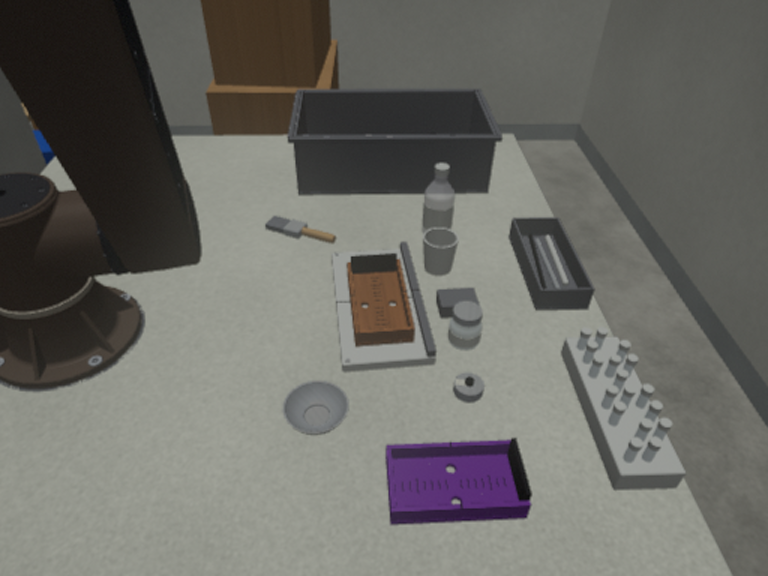

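The crop confirms the wooden trough: at top (252,201), black head plate at the left (+y). Its holes are at crop (437,195) and (442,301). The board's line runs from (376,138) to (393,410), so the holes lie to the -y side. The purple one at (377,170) is the look-alike and stays put.

```bash
cat >> h.py <<'E'
def crop2w(c,pts,z,o=(180,160),s=6): return np.array([px2w(c,o[0]+(u+.5)/s-.5,o[1]+(v+.5)/s-.5,z) for u,v in pts])
E
python3 - <<'E'
from h import *
import pickle
c=pickle.load(open("top0.pkl","rb"))
T=np.linalg.inv(c["world_to_cam"]);print("cam",T[:3,3].round())
L=crop2w(c,[(376,138),(390,360),(393,410)],20);print("line",L.round(1))
E_=crop2w(c,[(66,428),(716,392)],20);print("near edge",E_.round(1))
F=crop2w(c,[(52,135),(698,97)],20);print("fence",F.round(1))
for a in(E_,F,): d=a[0]-a[1];print("ang",np.arctan2(-d[0],d[1]),np.linalg.norm(d))
d=L[0]-L[2];th=np.arctan2(d[1],d[0]);print("line ang",th,np.linalg.norm(d))
H=crop2w(c,[(437,195),(442,301)],32);print("holes",H.round(1),np.linalg.norm(H[0]-H[1]))
print("trough top +y near/far",crop2w(c,[(254,361),(245,146)],70).round(1))
print("trough top -y near/far",crop2w(c,[(643,342),(631,130)],54).round(1))
for p in [(250,250),(625,250),(440,143),(450,350),(500,250),(300,300)]:
    print(p,px2w(c,180+p[0]/6,160+p[1]/6).round(1))
E
```

```text
cam [ 483.    9. 1138.]
line [[600.7  59.4  20. ]
 [495.8  50.2  20. ]
 [472.3  48.2  20. ]]
near edge [[ 460.4  201.9   20. ]
 [ 484.2 -103.3   20. ]]
fence [[598.9 213.5  20. ]
 [623.5 -92.9  20. ]]
ang 0.07763200580543927 306.15768411472067
ang 0.08021281017083683 307.42934597401774
line ang 0.08709138994534515 128.8483085967586
holes [[573.2  29.6  32. ]
 [523.6  26.2  32. ]] 49.70008291860103
trough top +y near/far [[493.4 109.6  70. ]
 [590.5 116.5  70. ]]
trough top -y near/far [[506.1 -66.3  54. ]
 [603.3 -59.3  54. ]]
(250, 250) [541.6 110.5  82.3]
(625, 250) [546.9 -58.6  53.7]
(440, 143) [593.6  27.1  60.8]
(450, 350) [499.3  20.4  59.5]
(500, 250) [546.9  -1.6  32.6]
(300, 300) [521.3  90.8  38.7]
```

Emit:
jog_arm(
  motion=[
    [0,0,0,37,-40,0,95],
    [0,0,0,37,-40,0,95],
    [0,0,0,37,-40,0,95],
    [0,0,0,37,-40,0,95],
    [0,0,0,37,-40,0,95],
    [0,0,0,37,-40,0,95],
    [0,0,0,37,-40,0,95],
    [0,0,0,37,-40,0,95],
    [0,0,0,37,-40,5,95],
    [0,0,0,37,-40,5,95],
  ],
)

```text
t: 1.85
eef_pos: [425.2, -82.9, 282.4]
tcp_rot: [3.141, -0.001, 0.35]
ft_force: [1.6, -1.1, -0.2]
opening: 1.0
grip_force: 0.0
```

Emit:
jog_arm(
  motion=[
    [0,0,7.8,0,0,0,95],
    [0,0,7.7,0,0,0,95],
    [0,0,0,19,-34,20,95],
    [0,0,0,19,-34,30,95],
    [0,0,0,18,-33,30,95],
    [0,0,0,0,0,30,95],
    [0,0,0,0,0,0,95],
  ],
)

```text
t: 2.72
eef_pos: [472.0, 20.9, 170.9]
tcp_rot: [-3.141, 0.004, 0.08]
ft_force: [0.3, 0.2, 0.7]
opening: 1.0
grip_force: 0.0
```

```bash
python3 - <<'E'
from h import *
import pickle
s=env.state();print(s["t"],s["eef_pos"],s["tcp_rot"],s["ft_force"])
c=env.read_camera("wrist");pickle.dump(c,open("w1.pkl","wb"));save(c,"w1.png",None,1.5)
print(np.linalg.inv(c["world_to_cam"])[:3,3])
E
```

```text
2.725 [471.98887796  20.88754228 170.94699947] [-3.141079    0.0035387   0.08006906] [0.3240723  0.18633934 0.67409795]
[549.81759685  26.69289364 263.57958693]
```

View pics/w1.png

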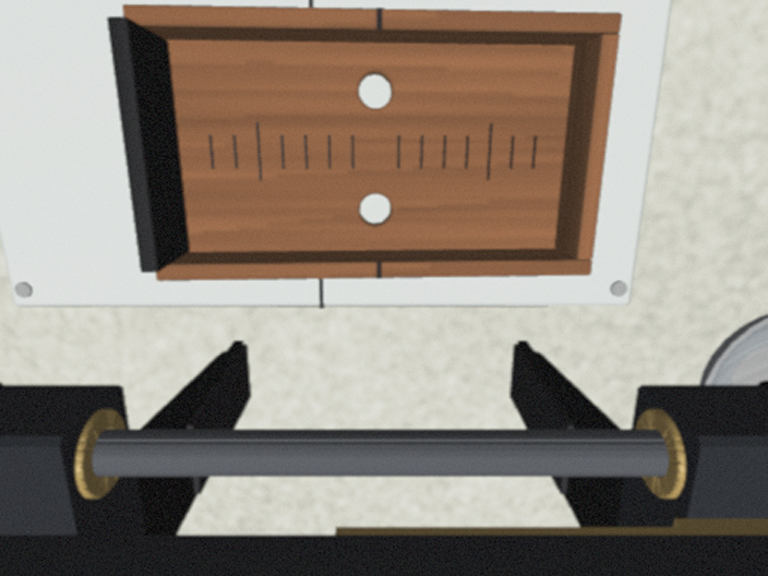

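The wrist view shows the trough's y=0 mark at (379,270), the board's line at (321,295), and the open fingers centred about x=380.

```bash
python3 - <<'E'
from h import *
import pickle
c=pickle.load(open("w1.pkl","rb"))
W=lambda p,z:crop2w(c,p,z,(0,0),1.5)
e=W([(30,304),(321,306),(628,305)],20);print(e.round(1));d=e[0]-e[2];print("yaw",np.arctan2(-d[0],d[1]))
h=W([(375,92),(375,209)],36);print("holes",h.round(1))
w=W([(160,279),(379,276),(588,273)],0);print([px2w(c,u/1.5,v/1.5).round(1) for u,v in[(200,270),(379,270),(560,266),(140,200),(600,150)]])
a=.08;R=np.array([[np.cos(a),-np.sin(a)],[np.sin(a),np.cos(a)]])
o=e[1,:2]+R@[90,0];print("origin",o,"holes in board",(h[:,:2]-o)@R)
E
```

```text
[[ 459.6  195.1   20. ]
 [ 470.3   49.9   20. ]
 [ 483.1 -103.2   20. ]]
yaw 0.07862773718058777
holes [[570.7  30.5  36. ]
 [522.5  26.7  36. ]]
[array([495.8,  94.8,  64.2]), array([500.5,  23. ,  59.4]), array([507.3, -52.4,  55.4]), array([524.1, 110.2,  80.1]), array([554.8, -59.7,  55.3])]
origin [559.9675707   57.12629722] holes in board [[  8.61652444 -27.4214964 ]
 [-39.81632464 -27.30647869]]
```

Emit:
jog_arm(
  motion=[
    [0,0,0,0,0,25,95],
    [0,0,0,0,0,25,95],
    [0,0,0,0,0,5,95],
    [0,0,0,5,0,0,95],
    [0,0,0,5,0,0,95],
    [0,0,0,4,0,0,95],
    [0,0,0,3,0,0,95],
    [0,0,0,3,0,0,95],
    [0,0,0,2,0,0,95],
    [0,0,0,0,0,0,95],
  ],
)

```text
t: 4.03
eef_pos: [494.0, 22.4, 117.5]
tcp_rot: [-3.141, 0.002, 0.08]
ft_force: [-4.5, 0.6, 3.6]
opening: 0.999
grip_force: 2.4
```

Emit:
jog_arm(
  motion=[
    [0,0,0,2,0,0,95],
    [0,0,0,2,0,0,95],
    [0,0,0,2,0,0,95],
    [0,0,0,1,0,0,95],
    [0,0,0,0,0,0,95],
  ],
)

```text
t: 4.65
eef_pos: [500.7, 22.9, 117.4]
tcp_rot: [-3.141, 0.002, 0.08]
ft_force: [-6.3, -0.7, 5.4]
opening: 0.998
grip_force: 3.1
```

Emit:
jog_arm(
  motion=[
    [0,0,0,1,0,0,95],
    [0,0,0,1,0,0,95],
    [0,0,0,1,0,0,95],
    [0,0,0,0,0,0,95],
  ],
)

```text
t: 5.15
eef_pos: [501.2, 23.0, 117.2]
tcp_rot: [-3.141, 0.008, 0.08]
ft_force: [-18.9, -5.8, 14.6]
opening: 1.0
grip_force: 9.5
```

```bash
python3 - <<'E'
from h import *
import pickle
s=env.state();print(s["t"],s["eef_pos"],s["ft_force"])
c=env.read_camera("wrist");pickle.dump(c,open("w2.pkl","wb"));save(c,"w2.png",None,1.5)
E
```

```text
5.15 [501.23017052  22.97842514 117.24149711] [-18.93941924  -5.76511578  14.59984484]
```

View pics/w2.png

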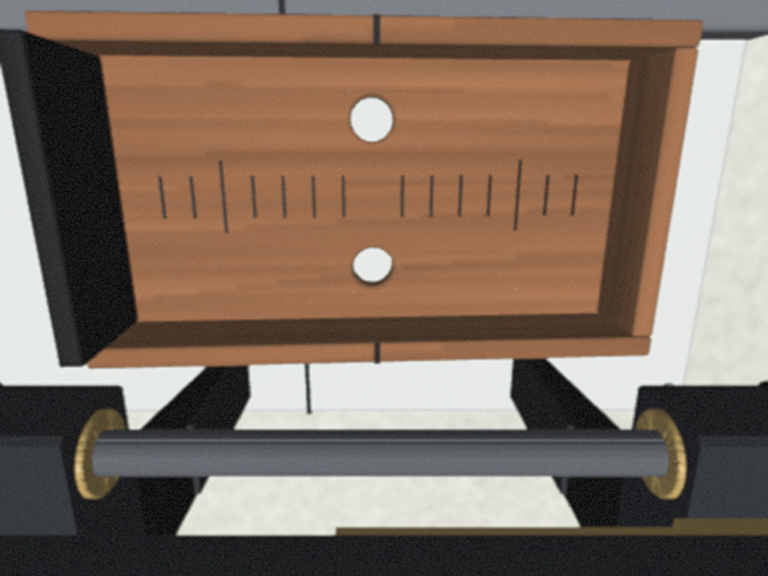

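The trough is now flush against the fence, with the far wall at rows 20–45 along the grey fence. The trough's mark is at (377,352) and the board's line at (308,390), so sideways is still to do. Next I back off, close the fingers and go round to the -y end.

Emit:
jog_arm(
  motion=[
    [0,0,0,-15,0,0,95],
    [0,0,0,0,0,-35,0],
    [0,0,0,0,0,-35,0],
    [0,0,0,20,40,0,0],
    [0,0,0,26,40,0,0],
    [0,0,0,37,43,0,0],
    [0,0,0,0,0,35,0],
    [0,0,0,0,0,35,0],
    [0,0,0,0,0,5,0],
    [0,0,0,0,0,0,0],
  ],
)

```text
t: 6.45
eef_pos: [582.2, -94.1, 112.9]
tcp_rot: [3.141, -0.001, 0.079]
ft_force: [0.3, 0.3, 0.8]
opening: 0.107
grip_force: 0.0
```

```bash
python3 - <<'E'
from h import *
import pickle
s=env.state();print(s["t"],s["eef_pos"],s["ft_force"])
c=env.read_camera("wrist");pickle.dump(c,open("w3.pkl","wb"))
d=env.read_camera("top");pickle.dump(d,open("top3.pkl","wb"))
a=cv2.resize(c["color"][...,::-1],(512,384));b=cv2.resize(np.ascontiguousarray(d["color"][140:250,170:317,::-1]),(512,384),interpolation=cv2.INTER_CUBIC)
cv2.imwrite("pics/w3.png",cv2.resize(np.hstack([a,b]),(800,300)))
E
```

```text
6.45 [582.2458686  -94.14392777 112.86393351] [0.34142081 0.29657878 0.84483158]
```

View pics/w3.png

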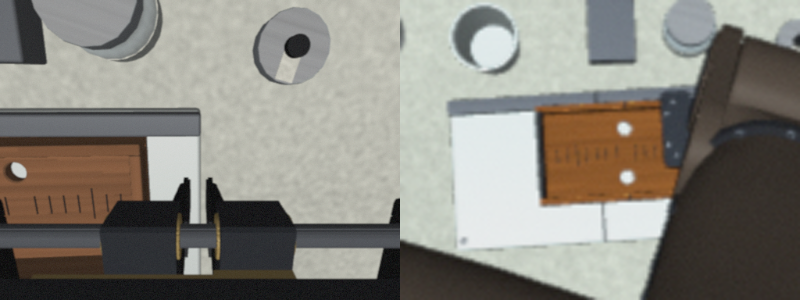

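Emit:
jog_arm(
  motion=[
    [0,0,0,0,-6,0,0],
    [0,0,0,0,-6,0,0],
    [0,0,0,0,-5,0,0],
    [0,0,0,0,-3,0,0],
    [0,0,0,0,-3,0,0],
    [0,0,0,0,-3,0,0],
    [0,0,0,0,-3,0,0],
    [0,0,0,0,-3,0,0],
    [0,0,0,0,0,0,0],
  ],
)

```text
t: 7.68
eef_pos: [579.4, -62.1, 112.2]
tcp_rot: [3.142, 0.0, 0.079]
ft_force: [0.2, -0.8, -0.0]
opening: 0.003
grip_force: 0.3
```

Emit:
jog_arm(
  motion=[
    [0,0,0,0,-2,0,0],
    [0,0,0,0,-2,0,0],
    [0,0,0,0,-2,0,0],
    [0,0,0,0,-2,0,0],
  ],
)

```text
t: 8.18
eef_pos: [578.8, -54.2, 112.2]
tcp_rot: [3.141, -0.0, 0.079]
ft_force: [0.2, -3.1, 0.4]
opening: 0.008
grip_force: 1.4
```

```bash
python3 - <<'E'
from h import *
import pickle
d=env.read_camera("top");c=env.read_camera("wrist")
a=cv2.resize(c["color"][...,::-1],(512,384));b=cv2.resize(np.ascontiguousarray(d["color"][140:250,170:317,::-1]),(512,384),interpolation=cv2.INTER_CUBIC)
cv2.imwrite("pics/w4.png",cv2.resize(np.hstack([a,b]),(800,300)))
E
```

```text
(no output)
```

View pics/w4.png

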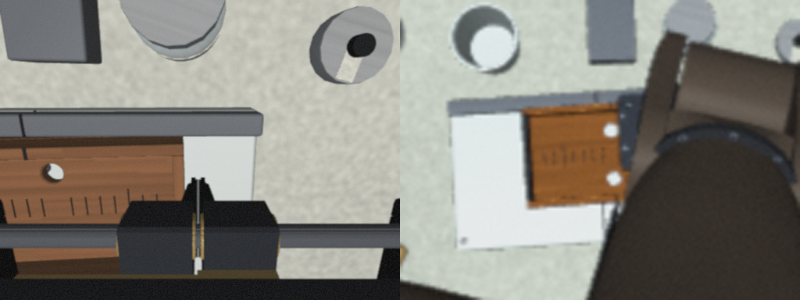

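Emit:
jog_arm(
  motion=[
    [0,0,0,0,-1,0,0],
    [0,0,0,0,-1,0,0],
    [0,0,0,0,-1,0,0],
    [0,0,0,0,-1,0,0],
    [0,0,0,0,-1,0,0],
    [0,0,0,0,-1,0,0],
    [0,0,0,0,-1,0,0],
    [0,0,0,0,-1,0,0],
    [0,0,0,0,-1,0,0],
    [0,0,0,0,-1,0,0],
  ],
)

```text
t: 9.52
eef_pos: [577.8, -44.0, 112.1]
tcp_rot: [-3.141, 0.0, 0.079]
ft_force: [0.3, 0.8, 0.6]
opening: 0.003
grip_force: 0.0
```

Emit:
jog_arm(
  motion=[
    [0,0,0,0,-1,0,0],
    [0,0,0,0,-1,0,0],
    [0,0,0,0,-1,0,0],
  ],
)

```text
t: 9.9
eef_pos: [577.7, -41.2, 112.2]
tcp_rot: [3.142, 0.0, 0.079]
ft_force: [-0.3, 0.4, 0.5]
opening: 0.003
grip_force: 0.0
```

```bash
python3 - <<'E'
from h import *
import pickle
d=env.read_camera("top");c=env.read_camera("wrist");pickle.dump((d,c),open("s5.pkl","wb"))
a=cv2.resize(c["color"][...,::-1],(512,384));b=cv2.resize(np.ascontiguousarray(d["color"][140:250,170:317,::-1]),(512,384),interpolation=cv2.INTER_CUBIC)
cv2.imwrite("pics/w5.png",cv2.resize(np.hstack([a,b]),(800,300)))
print([px2w(d,170+u*147/400,140+(v)*110/300).round(1) for u,v in[(560,180),(560,130),(600,155),(470,180)] for u in [u-400]])
E
```

```text
[array([532.9,  95.4,  25.8]), array([584.4,  96.6,  30.1]), array([559.3,  54.4,  31.2]), array([531.1, 189.9,  19.4])]
```

View pics/w5.png

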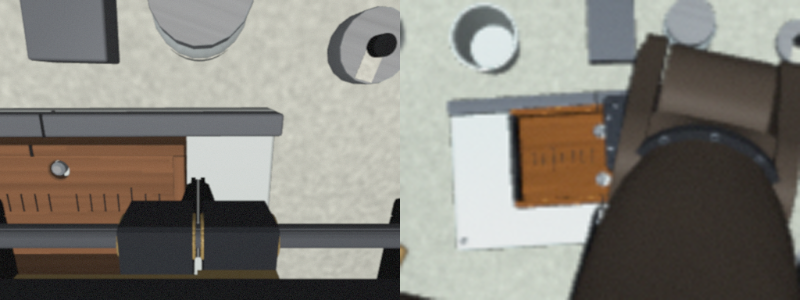

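The steel pin shows in the far hole at (60,169), and the floor reads about z 28. So it seems to have dropped. I retreat and check.

Emit:
jog_arm(
  motion=[
    [0,0,0,0,15,0,0],
    [0,0,0,0,0,-35,0],
    [0,0,0,0,0,-40,0],
    [0,0,0,-40,-30,-10,0],
    [0,0,0,-40,-40,0,0],
    [0,0,0,-20,-40,0,0],
    [0,0,0,0,-10,0,0],
    [0,0,0,0,0,0,0],
  ],
)

```text
t: 11.0
eef_pos: [470.6, 55.2, 197.4]
tcp_rot: [3.141, -0.001, 0.08]
ft_force: [0.8, -0.3, 0.4]
opening: 0.001
grip_force: 0.0
```

```bash
python3 - <<'E'
from h import *
import pickle
s=env.state();print(s["t"],s["eef_pos"],s["ft_force"])
c=env.read_camera("wrist");pickle.dump(c,open("w6.pkl","wb"));save(c,"w6.png",None,1.5)
E
```

```text
11.0 [470.57709685  55.20304657 197.41717164] [ 0.7935039  -0.32949549  0.36537796]
```

View pics/w6.png

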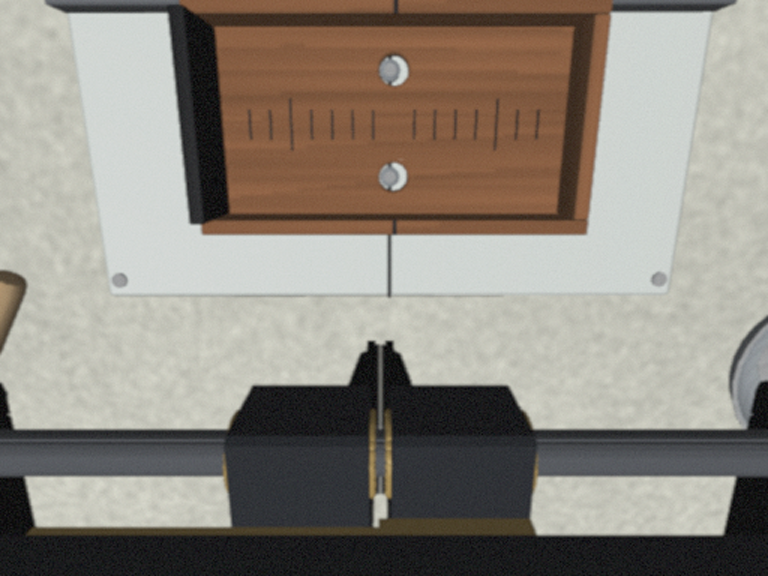

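Pins show in both holes, at (390,70) and (392,176), with the holes about 2 mm to the right of them. I check flatness with the depth map.

```bash
python3 - <<'E'
from h import *
import pickle
c=pickle.load(open("w6.pkl","rb"))
def fit(boxes):
    P=np.array([px2w(c,u/1.5,v/1.5) for b in boxes for u in range(b[0],b[2],5) for v in range(b[1],b[3],5)])
    A=np.c_[P[:,:2]-P[:,:2].mean(0),np.ones(len(P))];s=np.linalg.lstsq(A,P[:,2],rcond=None)[0];return s.round(4)
print("floor",fit([(240,35,365,205),(425,35,555,205)]))
print("board",fit([(140,240,640,288),(95,30,165,200),(620,30,690,200)]))
W=lambda p,z:crop2w(c,p,z,(0,0),1.5)
h=W([(393,70),(393,177)],28);p=W([(389,70),(390,177)],27);print(h.round(1),p.round(1))
E
```

```text
floor [-5.51000e-02  2.70000e-03  3.06245e+01]
board [2.14000e-02 2.40000e-03 2.21123e+01]
[[583.8  57.5  28. ]
 [534.3  53.2  28. ]] [[583.8  59.4  27. ]
 [534.1  54.7  27. ]]
```

```bash
python3 - <<'E'
from h import *
c=env.read_camera("wrist")
for v in range(2,160,8):
    f=lambda us:np.median([px2w(c,u,v)[2] for u in us]).round(1)
    print(v,"x",px2w(c,300,v)[0].round(),"floorL",f(range(165,245)),"floorR",f(range(285,370)),"board L,R",f(range(62,110)),f(range(420,450)))
c=env.read_camera("top")
for v in range(178,222,3): print(v,[px2w(c,u,v).round(0)[[0,2]] for u in (200,222,235,250,262)])
E
```

```text
2 x 607.0 floorL 54.6 floorR 54.4 board L,R 35.9 35.3
10 x 604.0 floorL 50.6 floorR 50.3 board L,R 20.3 20.8
18 x 604.0 floorL 28.5 floorR 28.5 board L,R 20.4 20.6
26 x 599.0 floorL 28.5 floorR 28.3 board L,R 20.3 20.3
34 x 594.0 floorL 28.4 floorR 28.5 board L,R 20.5 20.6
42 x 589.0 floorL 28.5 floorR 28.4 board L,R 20.3 20.3
50 x 584.0 floorL 28.6 floorR 28.5 board L,R 20.2 20.4
58 x 578.0 floorL 28.5 floorR 28.5 board L,R 20.2 20.6
66 x 573.0 floorL 28.4 floorR 28.4 board L,R 20.4 20.6
74 x 568.0 floorL 28.5 floorR 28.5 board L,R 20.5 20.4
82 x 562.0 floorL 28.4 floorR 28.6 board L,R 20.3 20.7
90 x 557.0 floorL 28.3 floorR 28.5 board L,R 20.4 20.6
98 x 551.0 floorL 28.5 floorR 28.5 board L,R 20.5 20.5
106 x 545.0 floorL 28.4 floorR 28.5 board L,R 20.5 20.6
114 x 540.0 floorL 28.5 floorR 28.4 board L,R 20.4 20.4
122 x 534.0 floorL 28.5 floorR 28.6 board L,R 20.3 20.5
130 x 528.0 floorL 28.5 floorR 28.5 board L,R 20.5 20.7
138 x 522.0 floorL 28.4 floorR 28.4 board L,R 20.5 20.8
146 x 519.0 floorL 51.0 floorR 51.9 board L,R 20.5 20.6
154 x 514.0 floorL 54.5 floorR 54.5 board L,R 20.4
[... 955 characters left out ...]
rray([545.,  28.]), array([546.,  30.])]
205 [array([534.,  17.]), array([535.,  28.]), array([536.,  25.]), array([537.,  27.]), array([538.,  27.])]
208 [array([526.,  20.]), array([512., 409.]), array([512., 406.]), array([513., 403.]), array([513., 413.])]
211 [array([517.,  19.]), array([506., 417.]), array([506., 419.]), array([507., 418.]), array([507., 420.])]
214 [array([499., 419.]), array([500., 426.]), array([501., 424.]), array([501., 423.]), array([502., 429.])]
217 [array([494., 438.]), array([495., 426.]), array([495., 430.]), array([496., 426.]), array([496., 432.])]
220 [array([488., 445.]), array([489., 433.]), array([490., 430.]), array([490., 431.]), array([491., 441.])]
```

The floor lies flat, 8.0 mm over the board everywhere, and the holes are within about 2 mm of the pins. The gripper is clear of everything, so I hand in.

```bash
python3 -c "
from h import *
print(env.job_done())"
```

```text
the job is handed in; nothing more can be done
None
```

The wooden trough was pushed against the fence and sideways until it dropped over both pins; it measured flat on the board with its holes about 2 mm off the pins, and I handed the job in at about 11 s without a verdict coming back.

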